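Unsnap the cover of the egg cooker

ROBOT

A 6-joint arm with a two-finger parallel gripper is mounted at the origin on the work surface. World frame = base frame: x ahead of the robot, y to its left, z up, the work surface at z = 0. Lengths are in m, angles in rad, forces in N, time in s.
With the tool pointing down it reaches from about 0.15 to 0.775 m from the base axis. Payload 6.1 kg.
Tool frame: the origin (TCP) lies at the very end of the fingers, on their centre line; the grasp point (between the pads) lies 19 mm behind it (env.hold_point_z is the distance from the TCP to the grasp point, in m); z points along the fingers, y is the direction in which the jaws open and shut (so a half turn about z gives the same grasp; the last joint's range is limited). The gripper opens to 85 mm and grips with 20 to 120 N. Pads are 22 mm wide; open, the fingers measure 114 mm over their backs; the gripper's body (76 mm by 85 mm) begins 54 mm behind the grasp point. The pads swing forward as they close: fully open they stand 13 mm farther back than shut.
Start: joints at [-1.315, 0.126, -0.04, 1.405, 0, 1.571], TCP at [0.133, -0.508, 0.231] pointing down, gripper open.
Joint ranges: [-2.72, 2.72], [-0.95, 1.95], [-1.27, 1.35], [-1.78, 2.02], [-1.46, 1.47], [-3.14, 3.14]. Speed limits (rad/s): [2.39, 2.39, 3.01, 3.14, 3.14, 3.14].

INTERFACE

Orientations are given as a unit quaternion [w, x, y, z].
In Python, from rig import env gives the robot as it stands. Calls block until the motion is done:
- env.move_to(position, orientation): joint-space move of the TCP to a pose.
- env.move_straight(position, velocity=0.15, orientation=None, until_force=None): straight line of the TCP; orientation=None keeps the orientation; velocity is the mean speed in m/s. With until_force (N) it stops when the force on the tool has changed by that much, and returns True; else False.
- env.goto_joints(angles): joint-space move.
- env.command_gripper(opening): finger opening in m; the grip force is fixed at half the most; returns when the fingers have stopped.
- env.dwell(seconds).
- env.ik(position, orientation): joint angles nearest the present ones, or None.
- env.capture(name): name is "side" or "top" or "wrist"; returns (picture, depth): 384x512x3 uint8, red, green, blue; 384x512 float32, m along the optical axis (not along the pixel's ray), 0 where there is no reading.
- env.camera_params(name): a dict with "mtx" (3x3 intrinsics, pixels), "R" (3x3) and "t" (3): a world point X has camera coordinates R X + t. Camera axes: x right, y down, z forward; pixel columns grow to the right and rows downward; lengths in m; the calibration is good to about 2 mm. A picture is of the moment at which its call begins: read the wrist's pose just before it. camera_params takes no time and is no camera call; for the wrist camera it gives the pose at the moment of the call.
A pose or a line that the arm cannot do raises env.PlanningError and nothing moves.
- env.hand_in(): hands the job in, once; it reports no verdict.
Readings, each from a call of its own:
- env.read_clock(): time.
- env.read_joints(): joint angles.
- env.read_joint_velocities(): joint speeds.
- env.read_effort(): joint torques, N m.
- env.read_tool_pos(): TCP position.
- env.read_ee_rot(): TCP orientation.
- env.read_contact_force(): force on the tool from outside, world axes, zero at the start.
- env.read_moment(): the same for the moment, N m.
- env.read_opening(): finger opening in m.
Only numpy, scipy, OpenCV 4.12 (cv2) and the standard library are available. Lean on these libraries where they do the work, as an engineer would, in place of code of your own. Each camera call takes 0.05 s, during which the arm holds its last target.

TASK

Get the egg cooker open so that eggs can be loaded: first set the red-capped spice jar that stands on the cork mat upright on the bare dark pad of the turntable, centred on it, and let go. Then squeeze the two coral tabs of the egg cooker's cover together so that it unsnaps, lift it straight off, and set it down gently on the cork mat, right way up, centred, its long side along the mat's long side; let go so that the tabs spring back. Set both things down, never drop them, and leave the other jars, the bowl, the pepper mill and the egg rack standing where they are.

Things in the scene. Friction and masses are not known exactly. Their poses are not given: they have to be found in the camera images.
- cooker: pastel blue oblong egg cooker, fixed to the counter, 170 (its x) x 100 (its y) x 85 mm high; origin at the centre of its underside. Open well 142 x 72 mm in the top, floor 30 mm above the counter; inside each long wall, at mid-length, a small ledge under which the cover's hooks catch. Its rim is at 85 mm; the cover starts snapped on it, aligned with it
- cover: loose white cover, 0.14 to 0.22 kg; x lengthwise, y across the tabs, z up; origin: centre of its plate's underside, 85 mm above the counter on the cooker. Plate 160 x 90 x 6 mm; below it two end ribs at x = +-67 mm reach 20 mm down (it stands on them when set down); above it a middle block 44 x 32 x 36 mm between two upright coral tabs. Lift over 25 mm to clear the well (play 1.5 to 2 mm)
- tab_left_face (a point): middle of the outer face of the coral tab on the cover's +y side, 30 mm above the cover's origin and, at rest, 30 mm to +y. Each tab is 34 mm long (x), 6 mm thick, from z = 7 to 42 mm of the cover; outer faces 60 mm apart at rest, 46 mm fully squeezed, when stops hold them and the cover can be lifted by them. Grip at about this height, closing along y
- tab_right_face (a point): the same on the -y side
- tab_left (a joint): inward travel in m of the +y tab: 0 at rest, 0.007 fully pressed; spring about 1.6 N at rest to 7 N fully pressed. Its hook is free of the ledge from about 0.0045 on (0.0055 if the cover sits off-centre): press it fully home
- tab_right (a joint): the same for the -y tab
- mat: cork mat fixed to the counter, 200 (its x) x 130 (its y) x 8 mm; origin at the centre of its underside. It lies left or right of the cooker, the turntable on the other side. The red-capped jar starts on it
- mat_top (a point): centre of the mat's top face, 8 mm above the counter; same axes as the mat. The cover's origin is 20 mm above it when the cover stands there
- jar: loose spice jar with a red cap, round, 44 mm in diameter, 100 mm high (cap: the top 24 mm), 0.08 to 0.18 kg; origin at the centre of its underside, z up. Starts upright on the mat
- turntable: plastic turntable: dark foot fixed to the counter, pale round plate 200 mm in diameter, top 20 mm above the counter, with a 12 mm wide stud 31 mm above the counter at its centre; origin at the centre of the underside. The plate turns about the vertical with slight friction (0.05 N m). Four pads lie on it 66 mm from its centre, 90 degrees apart: three carry white-capped jars, one is bare
- free_pad (a point): centre of the bare dark round pad (50 mm across, flat) on the turntable's top, 20 mm above the counter; it turns with the plate. Its x points outward from the turntable's centre
- jar_a: bystander: loose spice jar with a white cap on the turntable, 44 mm diameter, 100 mm high; origin at the centre of its underside
- jar_b: bystander: as jar_a, on the pad opposite the bare one
- jar_c: bystander: as jar_a
- bowl: bystander: loose ceramic bowl with a blue lid, 114 mm in diameter, 87 mm high; stands near the end of the cooker nearest the robot; origin at the centre of its underside
- mill: bystander: loose dark wooden pepper mill, 52 mm in diameter, 185 mm high; stands close to the far end of the cooker; origin at the centre of its underside
- rack: bystander: loose aluminium egg rack insert, 132 x 62 mm, 50 mm high at its centre post, beyond the cooker; origin at the centre of its underside
Not all that is in view belongs to the job. Leave any pink or purple look-alike of the cover alone.

How it is judged:
By the outcome, as a careful person would: the job done as asked, in the order asked, and still so for the second after the job is handed in, with the robot touching nothing.
It also fails if it takes over 59 s, if anything falls off the work surface, if the arm or the gripper's body presses on something with over 40 N, if the wrist force passes 120 N, or if a joint passes its speed limit or range.

## Working session

There is one attempt and no reset: what is moved stays moved. The work goes in short steps, each a Python script; the robot and the scene stay as the last script left them, time stands still between calls to the robot, and variables do not carry over. Pictures are saved under pics/ and viewed, and the job is handed in when it is done.

```bash
ls; mkdir -p pics; python3 - <<'E'
from rig import env
import cv2,numpy as np
for n in ("side","top","wrist"):
    p,d=env.capture(n); cv2.imwrite(f"pics/{n}0.png",p[:,:,::-1]); np.save(f"pics/{n}0.npy",d)
    c=env.camera_params(n); print(n,c["mtx"].round(1).tolist(),c["R"].round(3).tolist(),c["t"].round(3).tolist())
print(env.read_clock(),env.read_ee_rot(),env.hold_point_z)
E
```

```text
pics
side [[429.4, 0.0, 255.3], [0.0, 429.4, 189.5], [0.0, 0.0, 1.0]] [[-0.975, -0.221, -0.008], [-0.132, 0.612, -0.779], [0.177, -0.759, -0.626]] [0.554, 0.166, 0.967]
top [[459.4, 0.0, 256.0], [0.0, 459.4, 192.2], [0.0, 0.0, 1.0]] [[0.018, -1.0, -0.001], [-0.99, -0.018, -0.139], [0.139, 0.004, -0.99]] [0.005, 0.592, 1.336]
wrist [[296.3, 0.0, 252.4], [0.0, 296.3, 188.9], [0.0, 0.0, 1.0]] [[0.252, -0.968, -0.002], [-0.933, -0.244, 0.265], [-0.257, -0.065, -0.964]] [-0.525, -0.034, 0.378]
0.15 [-6.53006313e-04  9.91829917e-01  1.27565596e-01 -8.78778049e-05] 0.0187
```

View pics/side0.png

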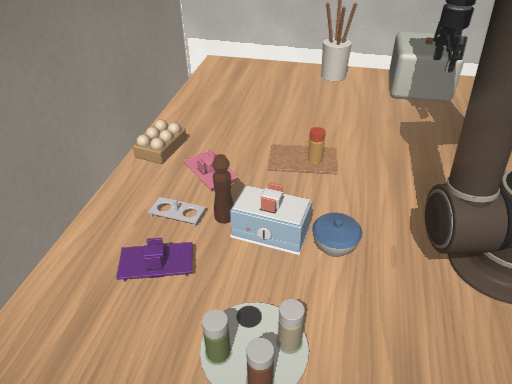

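View pics/top0.png

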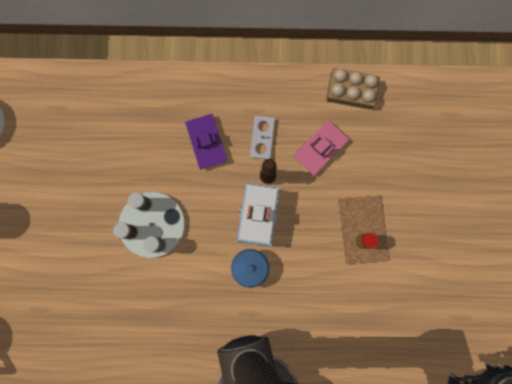

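View pics/wrist0.png

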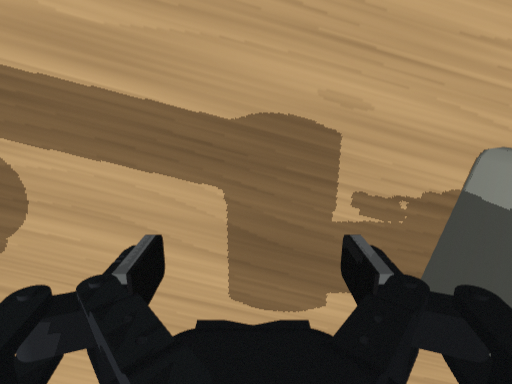

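The top view shows the cooker with its white cover at about (258,214), the mat at (363,230) with the red cap at (370,241), the turntable at (152,224) with the bare pad at (172,216), the mill at (268,172) and the bowl at (250,268). The pink cover (322,148) and the purple one (207,142) are decoys.

```bash
cat > h.py <<'E'
import numpy as np,cv2
from scipy.spatial.transform import Rotation as Rn
def ray(c,uv,z):
    uv=np.atleast_2d(np.asarray(uv,float)); K,R,t=c["mtx"],np.array(c["R"]),np.array(c["t"])
    d=np.c_[uv,np.ones(len(uv))]@np.linalg.inv(K).T@R; C=-R.T@t
    return (C+d*((z-C[2])/d[:,2])[:,None])[:,:2]
def proj(c,X):
    p=(np.atleast_2d(X)@np.array(c["R"]).T+c["t"])@np.array(c["mtx"]).T; return p[:,:2]/p[:,2:]
def big(m,roi=None,close=0):
    m=m.astype(np.uint8)
    if roi: q=np.zeros_like(m); x0,y0,x1,y1=roi; q[y0:y1,x0:x1]=m[y0:y1,x0:x1]; m=q
    if close: m=cv2.morphologyEx(m,cv2.MORPH_CLOSE,np.ones((close,close)))
    cs,_=cv2.findContours(m,cv2.RETR_EXTERNAL,cv2.CHAIN_APPROX_NONE)
    return max(cs,key=cv2.contourArea)[:,0,:]
def rect(c,cnt,z):
    P=ray(c,cnt,z).astype(np.float32); (cx,cy),(w,h),a=cv2.minAreaRect(P*1000)
    if w<h: w,h,a=h,w,a+90
    a=(a+90)%180-90
    return np.round([cx,cy,w,h,a],1)
def circ(c,cnt,z):
    P=ray(c,cnt,z).astype(np.float32)*1000; (x,y),r=cv2.minEnclosingCircle(P); m=cv2.moments(P.reshape(-1,1,2))
    return np.round([x,y,r,m['m10']/m['m00'],m['m01']/m['m00'],np.sqrt(abs(m['m00'])/np.pi)],1)
def q(yaw): # tool down, jaw (tool y) along world direction yaw
    zt=np.array([0,0,-1.]);y=np.array([np.cos(yaw),np.sin(yaw),0]);x=np.cross(y,zt)
    v=Rn.from_matrix(np.c_[x,y,zt]).as_quat(); return v[[3,0,1,2]]
def hsv(p): return [a.astype(int) for a in cv2.split(cv2.cvtColor(p,cv2.COLOR_RGB2HSV))]
E
python3 - <<'E'
from h import *
from rig import env
for n in("top","side"):
    p=cv2.imread(f"pics/{n}0.png")[:,:,::-1].copy(); c=env.camera_params(n); c={k:np.array(v) for k,v in c.items()}
    H,S,V=hsv(p)
    if n=="top":
        for nm,u in dict(mat=(350,215),mat2=(375,220),wood=(320,230),cov=(250,195),covs=(262,235),tt=(150,210),pad=(172,216),red=(370,241),coral=(250,213),bowl=(243,262),mill=(268,172)).items(): print(nm,H[u[1],u[0]],S[u[1],u[0]],V[u[1],u[0]])
    else:
        for nm,u in dict(mat=(290,157),wood=(330,230),cov=(295,207),covs=(240,220),tt=(230,365),pad=(249,317),red=(317,133)).items(): print(nm,H[u[1],u[0]],S[u[1],u[0]],V[u[1],u[0]])
    C=-c["R"].T@c["t"]; print(C)
p=cv2.imread("pics/top0.png"); cv2.imwrite("pics/top0z.png",cv2.resize(p[130:300,110:400],None,fx=2.7,fy=2.7,interpolation=cv2.INTER_NEAREST))
E
```

```text
mat 14 126 138
mat2 14 128 138
wood 15 115 153
cov 23 5 187
covs 20 8 189
tt 45 14 111
pad 99 29 61
red 1 202 159
coral 7 130 108
bowl 106 119 129
mill 8 114 49
[0.40039608 0.01075802 1.40513567]
mat 14 109 176
wood 106 95 148
cov 11 9 216
covs 102 46 183
tt 35 14 197
pad 12 19 68
red 5 166 180
[0.39133006 0.75432768 0.73945904]
```

View pics/top0z.png

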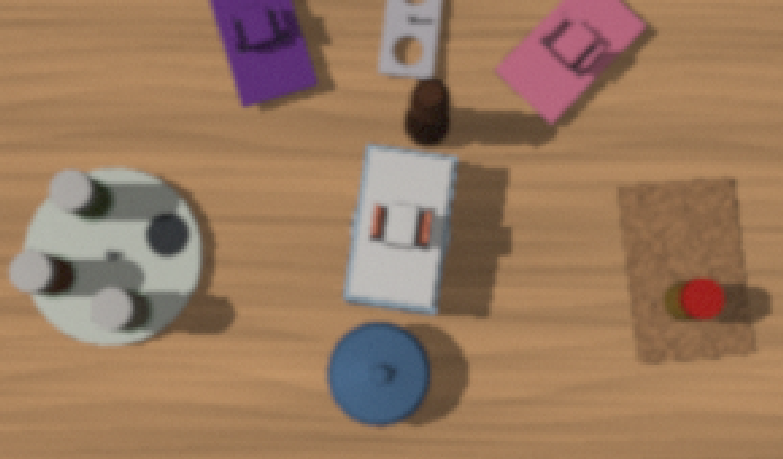

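```bash
cat > meas.py <<'E'
from h import *
from rig import env
p=cv2.imread("pics/top0.png")[:,:,::-1].copy(); c={k:np.array(v) for k,v in env.camera_params("top").items()}
H,S,V=hsv(p)
white=(S<30)&(V>150); r=(225,170,290,255)
print("cover",rect(c,big(white|((H<12)&(S>60)&(V<140)),r,7),.091))
mid=big((S<40)&(V>195),(240,200,280,225)); 
blue=white|((H>90)&(H<120)&(S>30)&(V>100)); blue[248:]=0
print("cooker",rect(c,big(blue,r,7),.085))
cor=((H<9)|(H>172))&(S>80)
m=np.zeros_like(S,np.uint8); m[200:228,240:278]=cor[200:228,240:278]; n,l,st,ce=cv2.connectedComponentsWithStats(m); print("coral",[ (s[4],ray(c,k,.127).round(4).tolist()) for s,k in zip(st[1:],ce[1:])])
red=((H<6)|(H>174))&(S>170); print("jar",circ(c,big(red,(350,225,395,260)),.1))
tt=(S<45)&(V>80)|((S<60)&(V<90)); 
T=big((S<60),(100,180,200,270),3); print("tt",circ(c,T,.02)); 
print("pad",circ(c,big((V<85)&(S<60),(163,205,185,228)),.02))
b=cv2.GaussianBlur(p,(3,3),0); H2,S2,V2=hsv(b); mat=(V2<146)&(S2>100)|(red); print("mat",rect(c,big(mat,(330,185,400,275),3),.008))
print("bowl",circ(c,big((H>95)&(H<120)&(S>80),(225,245,275,292)),.06))
mi=big((V<75),(255,150,282,190)); print("mill px",mi.min(0),mi.max(0),ray(c,[[268,165]],.185),ray(c,[[268,178]],0.02))
cap=(S<25)&(V>120); 
n,l,st,ce=cv2.connectedComponentsWithStats(cap[185:260,110:170].astype(np.uint8)); print([(s[4],ray(c,k+[110,185],.1).round(3).tolist()) for s,k in zip(st[1:],ce[1:]) if s[4]>40])
E
python3 meas.py
```

```text
cover [549.5   5.  213.7 101.1  -8.5]Traceback (most recent call last):
  File "meas.py", line 7, in <module>
    mid=big((S<40)&(V>195),(240,200,280,225));
  File "h.py", line 14, in big
    return max(cs,key=cv2.contourArea)[:,0,:]
           ~~~^^^^^^^^^^^^^^^^^^^^^^^^
ValueError: max() iterable argument is empty
```

```bash
sed -i '/^mid=/d; s/^print("cover".*/print("cover",rect(c,big(white,r,0),.091))/; s/rect(c,big(blue,r,7),.085)/rect(c,big(blue,(225,183,290,248),0),.085)/' meas.py; python3 meas.py
```

```text
cover [524.8  12.1 162.2  94.7  -7.6]
cooker [523.3  11.8 168.1  96.7  -6.5]
coral [(np.int32(35), [[0.5261, 0.0329]]), (np.int32(45), [[0.5197, -0.0157]])]
jar [ 453.7 -308.4   22.4  453.4 -308.3   20.8]
tt [492.4 338.4 108.6 493.2 332.8 100.3]
pad [518.9 270.8  22.9 518.5 270.2  21. ]
mat [ 490.1 -324.   200.6  159.6    6.3]
bowl [369.   29.7  52.5 369.   29.7  50.9]
mill px [260 159] [276 183] [[ 0.64700063 -0.01586535]] [[ 0.63986586 -0.02005298]]
[(np.int32(1814), [[0.485, 0.337]])]
```

The cover, jar, pad and turntable now have rough positions. Next I'll take closer wrist views of the mat with the jar, the cooker and the pad.

```bash
python3 - <<'E'
from h import *
from rig import env
import pickle
def shot(n):
    c={k:np.array(v) for k,v in env.camera_params("wrist").items()}
    p,d=env.capture("wrist"); cv2.imwrite(f"pics/{n}.png",p[:,:,::-1]); pickle.dump(c,open(f"pics/{n}.pkl","wb")); np.save(f"pics/{n}.npy",d)
for n,x,y,z,a in [("wp",.49,.25,.36,-97),("wc",.50,.012,.36,-97),("wm",.47,-.33,.34,-84)]:
    env.move_to([x,y,z],q(np.radians(a))); shot(n); print(n,env.read_clock(),env.read_joints().round(2) if hasattr(env.read_joints(),'round') else env.read_joints())
E
```

```text
wp 3.625 [ 0.47  0.22  0.35  1.71 -0.   -2.55]
wc 4.6167 [ 0.03  0.12  0.23  1.69  0.   -2.99]
wm 9.1333 [-0.61  0.25  0.36  1.67  0.    2.42]
```

View pics/wp.png

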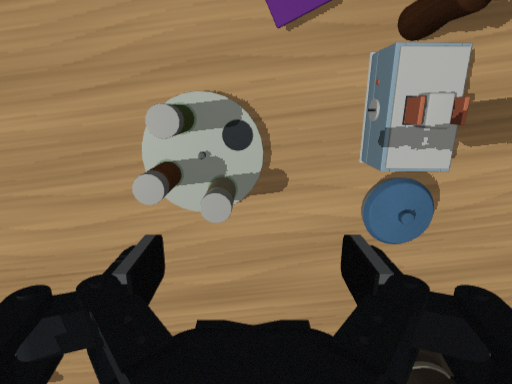

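View pics/wc.png

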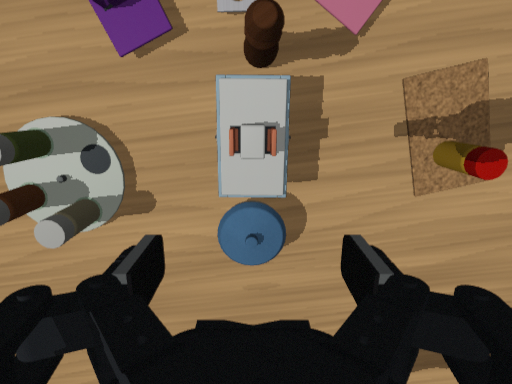

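View pics/wm.png

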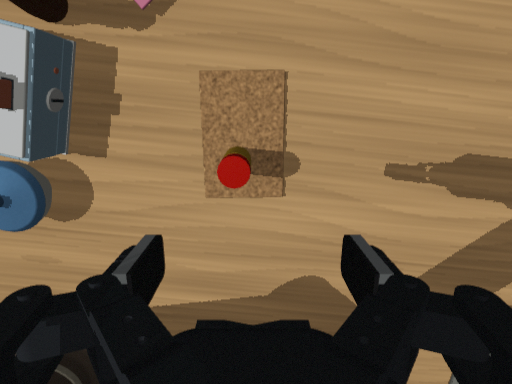

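wp shows the pad at (237,134) and the stud at (202,155). wc shows the cover rectangle from (217,76) to (290,197), with tabs at (234,141) and (271,141). wm shows the mat corners at about (200,71), (287,69), (285,197) and (206,198), and the cap at (235,170).

```bash
cat > meas2.py <<'E'
from h import *
import pickle
def ld(n): p=cv2.imread(f"pics/{n}.png")[:,:,::-1].copy(); return pickle.load(open(f"pics/{n}.pkl","rb")),p,hsv(p)
c,p,(H,S,V)=ld("wp")
pc=big((V<90)&(S<90),(215,112,258,156)); print("pad",circ(c,pc,.02),"px",pc.min(0),pc.max(0))
st=big((V<110)&(S<60),(194,148,210,163)); print("stud",circ(c,st,.03))
T=big((S<45)&(H>20),(130,85,275,220),5); print("tt",circ(c,T,.02))
c,p,(H,S,V)=ld("wc")
print("pad wc",circ(c,big((V<90)&(S<90),(76,140,115,178)),.02))
w=big((S<30)&(V>140),(205,68,300,203),0); print("cover",rect(c,w,.091))
bl=(S<30)&(V>140)|((H>90)&(H<120)&(S>25)&(V>90)); bl[196:]=0
b=big(bl,(205,68,300,198),0); print("cooker",rect(c,b,.085), b.min(0),b.max(0))
m=np.zeros_like(S,np.uint8); cor=((H<12)|(H>172))&(S>100); m[120:165,222:285]=cor[120:165,222:285]
n,l,s,ce=cv2.connectedComponentsWithStats(m); k=[i for i in range(1,n) if s[i,4]>30]
for i in k:
    x,y,w_,h_,a=s[i]; print("coral",s[i],ray(c,[[x,y+h_/2],[x+w_,y+h_/2]],.127).round(4).tolist(), ray(c,ce[i],.127).round(4))
print("blk",rect(c,big((S<25)&(V>170),(236,118,270,165)),.127))
print("redcap wc",circ(c,big(((H<6)|(H>174))&(S>170),(455,140,512,185)),.1))
c,p,(H,S,V)=ld("wm")
print("jar",circ(c,big(((H<6)|(H>174))&(S>200),(215,148,256,192)),.1))
g=cv2.GaussianBlur(p,(5,5),0); 
M=ray(c,[[200,71],[287,69],[285,197],[206,198]],.008); print(M.round(4),M.mean(0))
print([ (np.linalg.norm(M[i]-M[(i+1)%4]),np.degrees(np.arctan2(*(M[i]-M[(i+1)%4])[::-1]))) for i in range(4)])
cv2.imwrite("pics/wmz.png",cv2.resize(p[55:210,190:300,::-1],None,fx=3.8,fy=3.8,interpolation=cv2.INTER_CUBIC))
c,p,_=ld("wc");cv2.imwrite("pics/wcz.png",cv2.resize(p[65:210,205:300,::-1],None,fx=4,fy=4,interpolation=cv2.INTER_CUBIC))
E
python3 meas2.py
```

```text
pad [518.2 270.1  24.8 517.9 270.5  23.8] px [222 119] [252 149]
stud [489.6 331.6  14.4 489.4 329.5   9.8]
tt [485.6 348.9 118.2 489.  337.2 102.6]
pad wc [518.2 270.6  24.8 518.  270.7  23.6]
cover [524.6   9.7 159.4  88.5  -7.5]
cooker [525.5   9.1 165.7  99.   -7.3] [216  75] [290 195]
coral [229 127  10  29 234] [[0.5291, 0.0382], [0.5276, 0.0257]] [[0.5296 0.0331]]
coral [267 127  10  29 234] [[0.5233, -0.0093], [0.5217, -0.0218]] [[ 0.5235 -0.0149]]
blk [520.7   9.4  47.8  42.4  -7. ]
redcap wc [ 454.9 -304.9   29.6  454.2 -305.    25.3]
jar [ 454.2 -307.    22.9  453.9 -307.4   21.7]
[[ 0.5807 -0.2399]
 [ 0.597  -0.369 ]
 [ 0.3986 -0.3926]
 [ 0.3831 -0.2613]] [ 0.48982638 -0.31572137]
[(np.float64(0.13014203075973302), np.float64(97.19091375098556)), (np.float64(0.19981679945377046), np.float64(6.777624987255301)), (np.float64(0.1322159068090327), np.float64(-83.26423899827208)), (np.float64(0.19879230819004956), np.float64(-173.82108265729772))]
```

```bash
sleep 1
```

```text
(no output)
```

View pics/wmz.png

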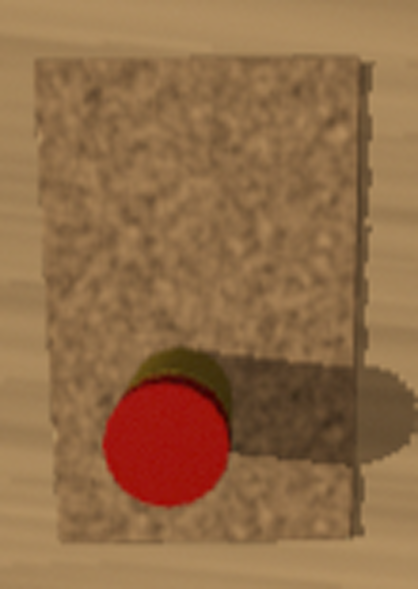

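View pics/wcz.png

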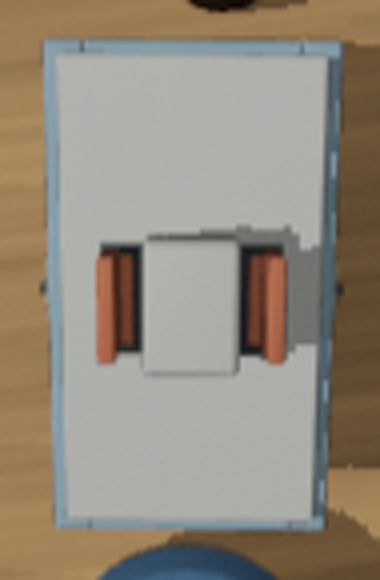

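```bash
cat >> h.py <<'E'
import pickle
def shot(env,n):
    c={k:np.array(v) for k,v in env.camera_params("wrist").items()}
    p,d=env.capture("wrist"); cv2.imwrite(f"pics/{n}.png",p[:,:,::-1]); pickle.dump(c,open(f"pics/{n}.pkl","wb"))
E
python3 - <<'E'
from h import *
from rig import env
c=pickle.load(open("pics/wm.pkl","rb"))
M=ray(c,[[199.2,70.3],[284.7,69.5],[282.5,196.6],[206,197.6]],.008);print(M.round(4).tolist(),M.mean(0))
Q=q(np.radians(115))
env.move_to([.454,-.3075,.20],Q)
env.command_gripper(.075)
env.move_straight([.454,-.3075,.049],.12)
print(env.read_contact_force())
env.command_gripper(0.0); print("open",env.read_opening(),env.read_contact_force())
env.move_straight([.454,-.3075,.30],.2); print(env.read_opening(),env.read_contact_force(),env.read_clock(),env.read_joints())
shot(env,"g1")
p,_=env.capture("side"); cv2.imwrite("pics/g1s.png",p[:,:,::-1])
E
```

```text
[[0.5815, -0.2387], [0.5959, -0.3657], [0.3988, -0.3884], [0.3838, -0.2613]] [ 0.49001705 -0.31350535]
[-0.73357801 -0.58387978 -0.02127431]
open 0.04240741913303914 [-2.05085481  1.04829476  4.89741035]
0.04286516432044731 [ 0.59422957  0.0592014  -3.03631479] 15.525 [-5.95355200e-01  1.83412178e-01  1.76504364e-01  1.56569854e+00
 -2.80751431e-05 -1.03167684e+00]
```

```bash
sleep 1
```

```text
(no output)
```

View pics/g1s.png

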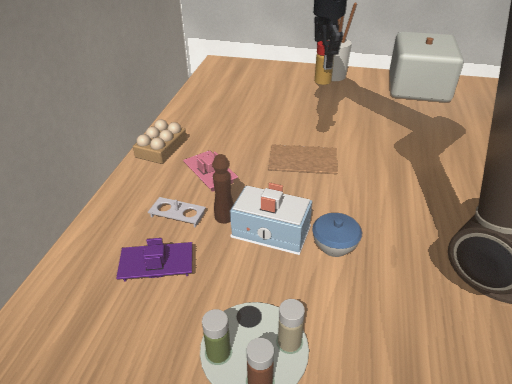

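View pics/g1.png

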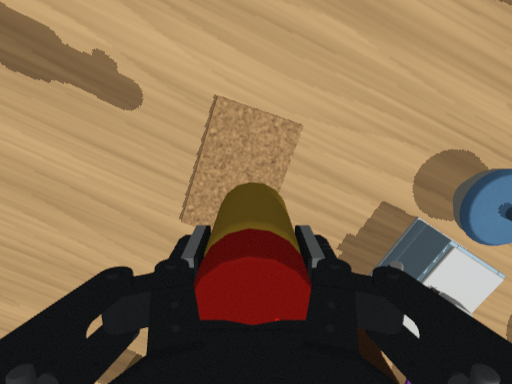

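The jar is held with a 42.9 mm opening and hangs upright. Next I'll place it on the pad.

```bash
python3 - <<'E'
from h import *
from rig import env
Q=q(np.radians(115)); x,y=.518,.2706
env.move_to([x,y,.30],Q)
env.move_straight([x,y,.09],.2)
env.move_straight([x,y,.070],.08)
print(env.read_contact_force())
r=env.move_straight([x,y,.055],.02,until_force=3); print(r,env.read_tool_pos(),env.read_contact_force(),env.read_clock())
p,_=env.capture("side"); cv2.imwrite("pics/p1s.png",p[:,:,::-1])
E
```

```text
[ 0.37820471  0.01685126 -1.42458734]
True [0.51841441 0.27083415 0.06181261] [-0.25658241 -0.25948657  3.97664485] 19.8167
```

```bash
sleep 1
```

```text
(no output)
```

View pics/p1s.png

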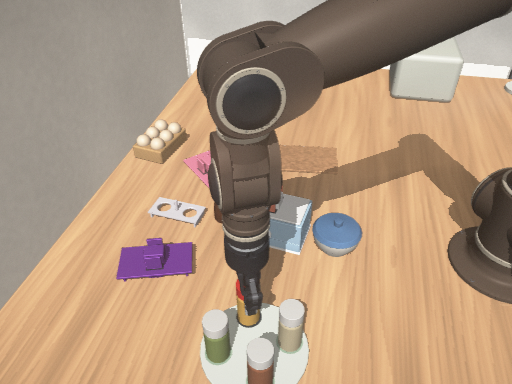

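```bash
python3 - <<'E'
from h import *
from rig import env
x,y,z=env.read_tool_pos()
env.command_gripper(.058); print(env.read_contact_force())
env.move_straight([x,y,.17],.12); env.command_gripper(.085)
env.move_to([.53,.02,.30],q(np.radians(82.6))); shot(env,"v2"); print(env.read_clock(),env.read_joints())
p,_=env.capture("top"); cv2.imwrite("pics/v2t.png",p[:,:,::-1])
p,_=env.capture("side"); cv2.imwrite("pics/v2s.png",p[:,:,::-1])
E
```

```text
[ 0.06708941  0.01483285 -1.07378478]
22.7583 [3.93722532e-02 1.48442721e-01 1.35072673e-01 1.55883832e+00
 3.31470074e-04 1.66748849e-01]
```

```bash
sleep 1
```

```text
(no output)
```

View pics/v2.png

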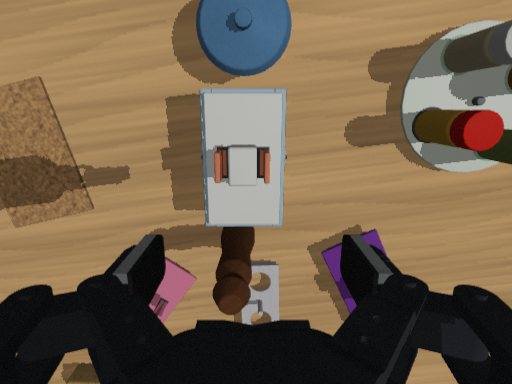

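View pics/v2s.png

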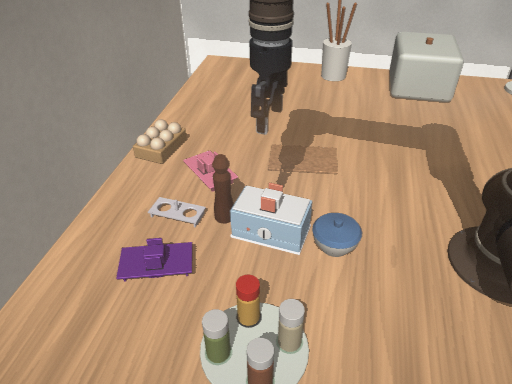

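v2 shows the jar standing on the pad with its cap at (477,130). The cover spans (201,90) to (285,226), with tabs at (217,165) and (267,165).

```bash
python3 - <<'E'
from h import *
from rig import env
c=pickle.load(open("pics/v2.pkl","rb")); p=cv2.imread("pics/v2.png")[:,:,::-1].copy(); H,S,V=hsv(p)
w=big((S<30)&(V>120),(195,85,292,232),0); print("cover",rect(c,w,.091),w.min(0),w.max(0))
m=np.zeros_like(S,np.uint8); cor=((H<12)|(H>172))&(S>100); m[140:190,205:280]=cor[140:190,205:280]
n,l,s,ce=cv2.connectedComponentsWithStats(m)
for i in range(1,n):
    if s[i,4]>30: x,y,w_,h_,a=s[i]; print(s[i],ray(c,[[x,y+h_/2],[x+w_,y+h_/2]],.127).round(4).tolist())
red=lambda H,S:((H<6)|(H>174))&(S>170)
print("jar",circ(c,big(red(H,S),(445,105,505,155)),.12))
t={k:np.array(v) for k,v in env.camera_params("top").items()}; p=cv2.imread("pics/v2t.png")[:,:,::-1].copy(); H,S,V=hsv(p)
try: print("jar top",circ(t,big(red(H,S),(155,200,190,235)),.12))
except Exception as e: print(e)
c2=cv2.resize(p[180:270,100:210,::-1],None,fx=5,fy=5); cv2.imwrite("pics/v2tz.png",c2)
E
```

```text
cover [524.6   9.5 160.6  89.1  -7.5] [204  92] [281 225]
[214 149  13  34 359] [[0.5181, -0.0202], [0.5199, -0.0063]]
[260 149  10  34 295] [[0.5245, 0.029], [0.5259, 0.0397]]
jar [517.8 262.6  28.6 517.1 263.   24.5]
jar top [516.9 267.6  21.  517.2 266.9  19. ]
```

```bash
sleep 1
```

```text
(no output)
```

View pics/v2tz.png

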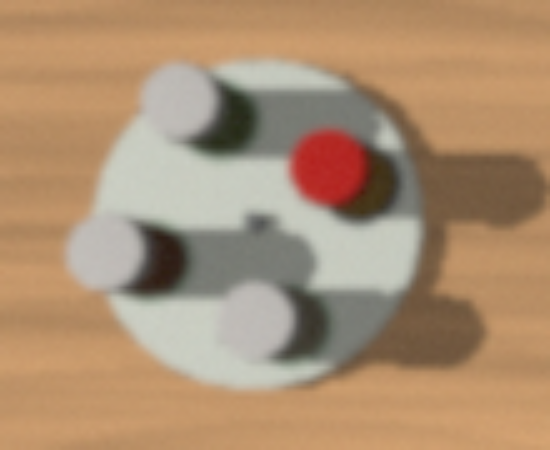

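```bash
python3 - <<'E'
from h import *
from rig import env
for n in("top","wrist","side"):
    c={k:np.array(v) for k,v in env.camera_params(n).items()}; p,d=env.capture(n); H,S,V=hsv(p)
    v,u=np.nonzero((((H<6)|(H>174))&(S>140))&(d>0)); dd=d[v,u]
    X=((np.c_[u,v,np.ones(len(u))]@np.linalg.inv(c["mtx"]).T)*dd[:,None]-c["t"])@c["R"]
    k=(np.hypot(X[:,0]-.518,X[:,1]-.27)<.04); X=X[k]
    k2=X[:,2]>np.percentile(X[:,2],97)-.004; Y=X[k2]
    (cx,cy),r=cv2.minEnclosingCircle((Y[:,:2]*1000).astype(np.float32)); print(n,len(X),len(Y),Y.mean(0).round(4),cx,cy,r)
E
```

```text
top 179 71 [0.5181 0.267  0.1216] 518.8287353515625 267.2241516113281 21.44838523864746
wrist 1746 1318 [0.5178 0.2692 0.1196] 518.122802734375 269.9371337890625 22.681385040283203
side 514 355 [0.52   0.2728 0.1208] 520.0603637695312 272.9344482421875 22.1204891204834
```

The jar is within 1 mm of the pad centre by wrist depth. The top and side views differ by up to about 3 mm in opposite directions, so I take it as centred. The cover centre is about (0.5242, 0.0093) with a yaw of -7.5°. Next I'll squeeze and lift.

```bash
python3 - <<'E'
from h import *
from rig import env
Q=q(np.radians(82.5)); x,y=.5242,.0093
env.command_gripper(.085)
env.move_to([x,y,.20],Q)
env.move_straight([x,y,.12],.15)
r=env.move_straight([x,y,.093],.05,until_force=6); print(r,env.read_tool_pos(),env.read_contact_force())
env.command_gripper(.0); print("open",env.read_opening(),env.read_contact_force(),env.read_moment(),env.read_clock())
p,_=env.capture("side"); cv2.imwrite("pics/c1s.png",p[:,:,::-1]); shot(env,"c1")
E
```

```text
False [0.52417436 0.00928788 0.09295497] [-0.7974562  -0.74576694 -0.11444464]
open 0.042288011368041396 [-3.40070794  1.03734667 12.12411558] [0.23458629 0.78170061 0.0433012 ] 25.5667
```

```bash
sleep 1
```

```text
(no output)
```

View pics/c1s.png

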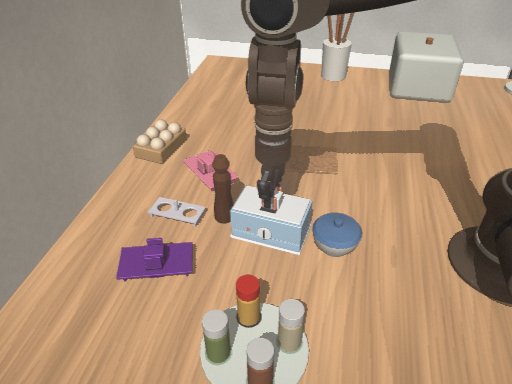

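View pics/c1.png

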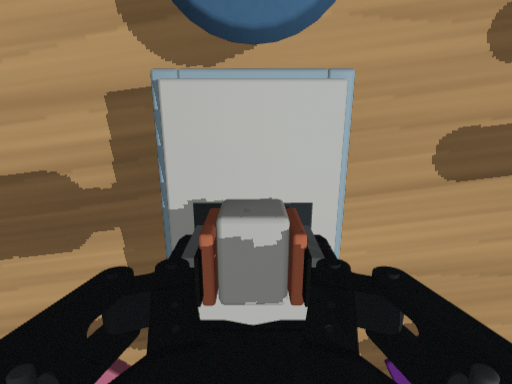

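The tabs are squeezed against the block, at pixels (208,255) and (297,255), and the fingers hold both. Next I'll lift.

```bash
python3 - <<'E'
from h import *
from rig import env
x,y,z=env.read_tool_pos(); x,y=.5242,.0093
r=env.move_straight([x,y,.105],.03,until_force=35); print(r,env.read_contact_force(),env.read_opening())
if not r:
    r=env.move_straight([x,y,.135],.06,until_force=30); print(r,env.read_contact_force(),env.read_opening(),env.read_clock())
p,_=env.capture("side"); cv2.imwrite("pics/c2s.png",p[:,:,::-1])
E
```

```text
False [ 0.02554767  0.28950697 -1.40858846] 0.04236978036574102
False [ 1.42107584  0.58288636 -1.59845279] 0.04231161662683203 26.8667
```

```bash
sleep 1
```

```text
(no output)
```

View pics/c2s.png

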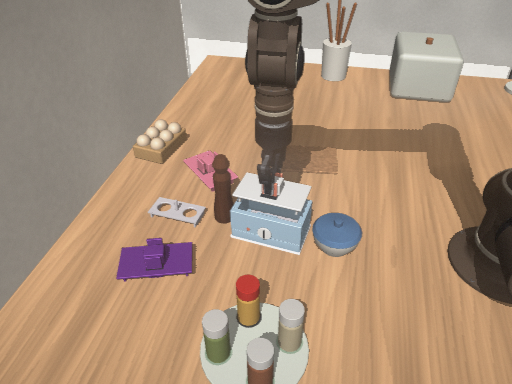

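```bash
python3 - <<'E'
from h import *
from rig import env
env.move_straight([.5242,.0093,.33],.15)
Q=q(np.radians(96.5)); x,y=.490,-.3145
env.move_to([x,y,.33],Q); print(env.read_opening(),env.read_clock())
env.move_straight([x,y,.10],.15); env.move_straight([x,y,.048],.06); shot(env,"d1")
p,_=env.capture("side"); cv2.imwrite("pics/d1s.png",p[:,:,::-1])
env.dwell(.1)
r=env.move_straight([x,y,.030],.015,until_force=3); print(r,env.read_tool_pos(),env.read_contact_force(),env.read_moment(),env.read_clock())
p,_=env.capture("side"); cv2.imwrite("pics/d2s.png",p[:,:,::-1])
E
```

```text
0.042437963998671724 29.6
True [ 0.48992424 -0.31446767  0.0383365 ] [-0.98023695 -0.18763894  4.19529852] [-0.01052009  0.0630373   0.00630248] 33.2167
```

```bash
sleep 1
```

```text
(no output)
```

View pics/d1.png

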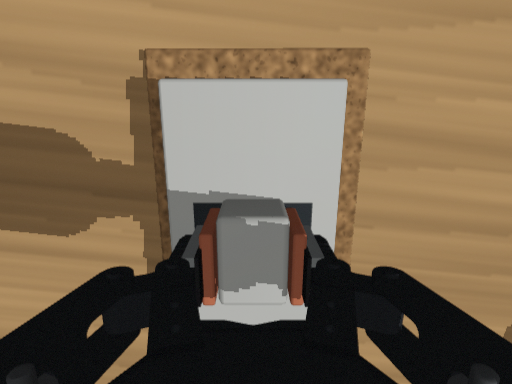

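View pics/d2s.png

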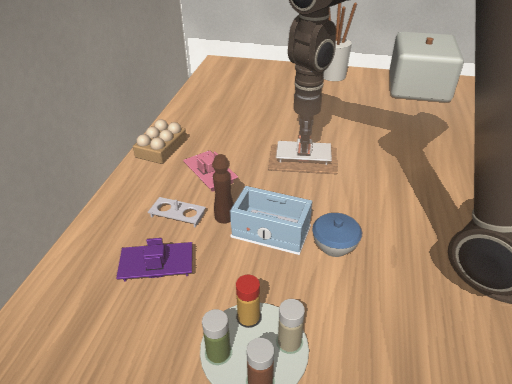

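```bash
python3 - <<'E'
from h import *
p=cv2.imread("pics/d1.png"); cv2.imwrite("pics/d1z.png",cv2.resize(p[40:240,120:390],None,fx=2.9,fy=2.9,interpolation=cv2.INTER_CUBIC))
E
sleep 1
```

```text
(no output)
```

View pics/d1z.png

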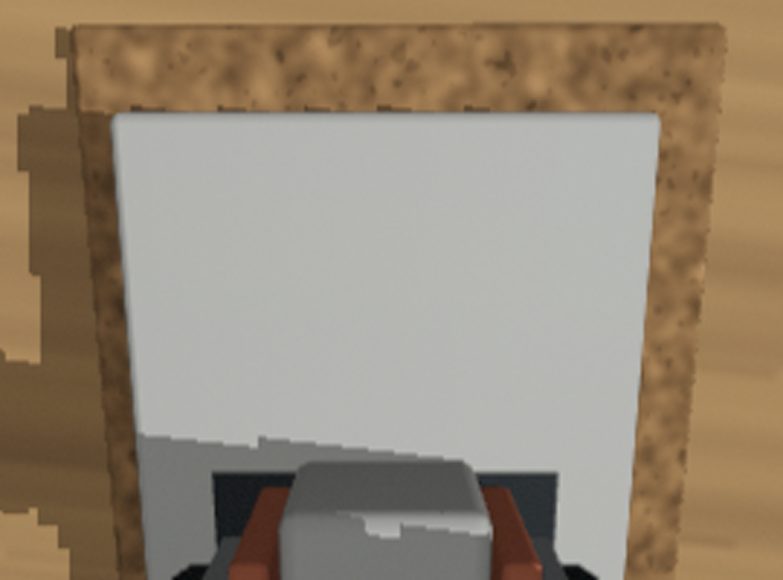

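```bash
python3 - <<'E'
from h import *
c=pickle.load(open("pics/d1.pkl","rb"))
f=lambda l:(np.array(l)+.5)/2.9+[119.5,39.5]
M=ray(c,f([[75,27],[112,500],[725,27],[682,500]]),.008); P=ray(c,f([[113,114],[139,480],[660,114],[633,480]]),.045)
a=np.radians(6.5); R=np.array([[np.cos(a),np.sin(a)],[-np.sin(a),np.cos(a)]])
print(((M-[.49,-.3145])@R.T*1000).round(1)); print(((P-[.49,-.3145])@R.T*1000).round(1))
E
```

```text
[[-98.8 -61.3]
 [ -1.  -62.4]
 [-98.7  65.5]
 [ -0.9  66. ]]
[[-79.6 -44.3]
 [-18.1 -44.8]
 [-79.5  43. ]
 [-18.   43.3]]
```

The cover sits about 2.5 mm off across the mat, so I'll lift 6 mm, shift it, set it down again and release.

```bash
python3 - <<'E'
from h import *
from rig import env
x,y=.4907,-.3119
env.move_straight([.49,-.3145,.045],.04)
env.move_straight([x,y,.045],.03); env.dwell(.2); print(env.read_contact_force(),env.read_moment())
r=env.move_straight([x,y,.030],.012,until_force=5); print(r,env.read_tool_pos(),env.read_contact_force(),env.read_moment(),env.read_clock())
env.command_gripper(.085); print(env.read_opening(),env.read_contact_force())
env.move_straight([x,y,.16],.12)
env.move_to([.44,-.31,.34],q(np.radians(96.5))); print(env.read_clock())
shot(env,"e1")
for n in("side","top"):
    p,_=env.capture(n); cv2.imwrite(f"pics/e1{n}.png",p[:,:,::-1])
E
```

```text
[-0.15123383 -0.01420076 -1.79147953] [ 0.04110029  0.0782891  -0.00983174]
True [ 0.49066684 -0.31189215  0.03832831] [-0.52387025  0.17154277  5.32768628] [0.02246643 0.01802779 0.0228422 ] 34.75
0.08526200845706827 [-0.40784678 -0.08880014 -0.73920003]
37.2
```

```bash
sleep 1
```

```text
(no output)
```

View pics/e1.png

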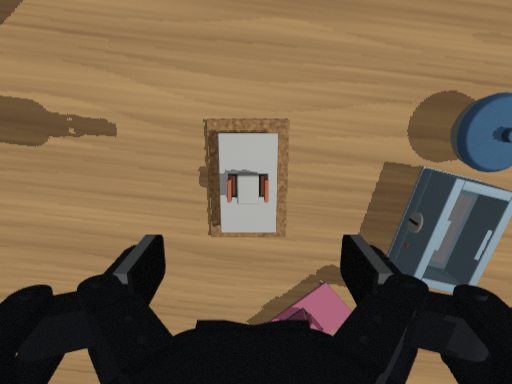

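View pics/e1side.png

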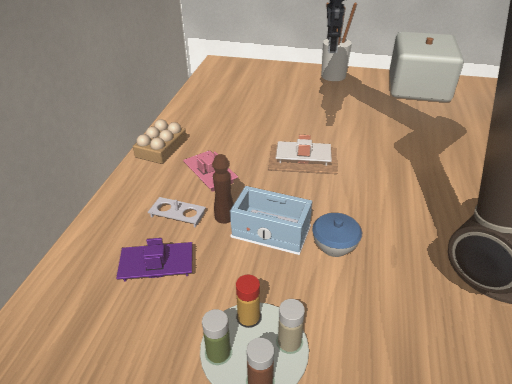

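View pics/e1top.png

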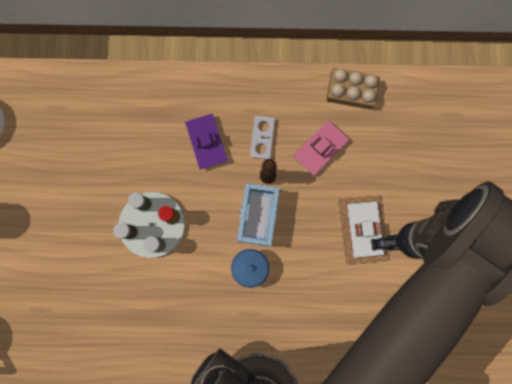

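In e1 the cover stands on the mat with its tabs sprung back at (230,188) and (266,188). The cooker is open, and the bystanders are unmoved in the side and top views. I'll check the centring numerically.

```bash
python3 - <<'E'
from h import *
c=pickle.load(open("pics/e1.pkl","rb")); p=cv2.imread("pics/e1.png")[:,:,::-1].copy(); H,S,V=hsv(p)
w=big((S<40)&(V>100),(212,126,284,240),0); print("cover",rect(c,w,.034),w.min(0),w.max(0))
m=np.zeros_like(S,np.uint8); cor=((H<12)|(H>172))&(S>130); m[170:206,222:276]=cor[170:206,222:276]
n,l,s,ce=cv2.connectedComponentsWithStats(m)
for i in range(1,n):
    if s[i,4]>25: x,y,w_,h_,a=s[i]; print(s[i],ray(c,[[x,y+h_/2],[x+w_,y+h_/2]],.070).round(4).tolist())
cv2.imwrite("pics/e1z.png",cv2.resize(p[110:245,195:300,::-1],None,fx=4.4,fy=4.4,interpolation=cv2.INTER_CUBIC))
E
```

```text
cover [ 488.9 -312.   158.9   89.2    6.5] [218 133] [277 232]
[227 175   8  27 167] [[0.4885, -0.3415], [0.4872, -0.3301]]
[261 175   7  27 152] [[0.483, -0.293], [0.4819, -0.283]]
```

```bash
sleep 1
```

```text
(no output)
```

View pics/e1z.png

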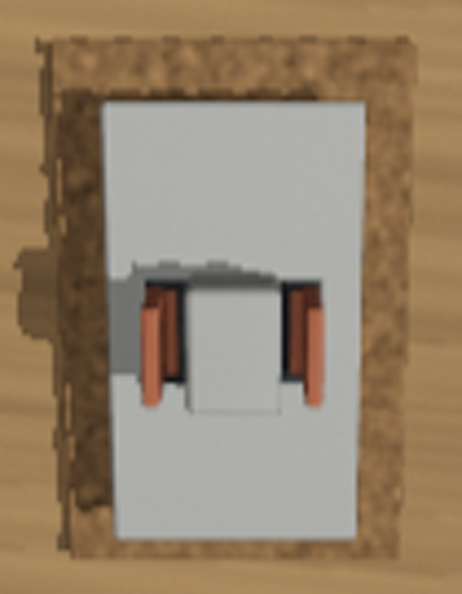

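```bash
python3 - <<'E'
from h import *
from rig import env
c=pickle.load(open("pics/e1.pkl","rb"))
M=ray(c,(np.array([[52,38],[412,40],[398,557],[70,557]])+.5)/4.4+[194.5,109.5],.008); print(M.round(4).tolist(),M.mean(0))
for a,b in((0,1),(1,2),(2,3),(3,0)): print(np.linalg.norm(M[a]-M[b]),np.degrees(np.arctan2(*(M[a]-M[b])[::-1])))
t={k:np.array(v) for k,v in env.camera_params("top").items()}
for n in("top0","e1top"):
    p=cv2.imread(f"pics/{n}.png")[:,:,::-1].copy(); H,S,V=hsv(p)
    print("bowl",circ(t,big((H>95)&(H<120)&(S>80),(225,245,275,292)),.06)); mi=big((V<75),(255,150,282,190)); print(mi.min(0),mi.max(0))
d=cv2.absdiff(cv2.imread("pics/top0.png"),cv2.imread("pics/e1top.png")).max(2); print("tt diff",(d[185:265,110:158]>25).sum(),"rack",(d[110:165,245:280]>25).sum(), "cam",(d[110:180,180:230]>25).sum())
E
```

```text
[[0.3968, -0.3869], [0.3832, -0.2605], [0.5797, -0.2376], [0.594, -0.3656]] [ 0.48844474 -0.31263854]
0.12704021500224444 -83.86524593053777
0.19778231577409247 -173.32415147023414
0.1288372747183277 96.39896659974487
0.19836762449851134 6.155583446096695
bowl [369.   29.7  52.5 369.   29.7  50.9]
[260 159] [276 183]
bowl [368.6  29.9  52.3 368.8  29.8  50.9]
[261 159] [276 183]
tt diff 3 rack 0 cam 0
```

The cover sits within 1 mm and 0.2° of the mat's centre and axis, and nothing else moved. Handing in.

```bash
python3 - <<'E'
from rig import env
print(env.read_clock(),env.read_contact_force()); print(env.hand_in())
E
```

```text
37.35 [-0.20753649  0.0635159  -0.45337289]
the job is handed in; nothing more can be done
None
```

The egg cooker is open and the job is handed in at 37.35 s. I set the red-capped jar on the bare turntable pad first. Then I squeezed the cover's tabs, lifted it straight off and set it on the cork mat. No verdict came back.

- **Cover:** The last wrist view put it within about 1 mm and 0.5° of the mat's centre and long axis. It is right way up with the tabs sprung back. My first set-down was about 2.5 mm off across the mat, so I lifted it 6 mm, shifted it and lowered it again before letting go.
- **Jar:** It stands upright. Wrist depth put it within 1 mm of the pad's centre. The top and side views disagreed, by about 3 mm in opposite directions, and I trusted the wrist reading.
- **Bystanders:** Comparing the top view before and after showed the white-capped jars, bowl, mill, rack and purple look-alike unmoved to within a pixel. I checked the pink look-alike only by eye.
- **Unexpected readings:** The gripper read 42.3 mm on the squeezed tabs, against the stated 46 mm. It also read low on the jar (42.4 mm for 44 mm). The cover still came off with no pull from the hooks. Contact at set-down came about 2 mm higher than I expected, which I put down to the cover settling lower in the grip.

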